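# Power strip off, then point out the free socket

## Robot

A 6-joint arm with a two-finger parallel gripper is mounted at the origin on the work surface. World frame = base frame: x ahead of the robot, y to its left, z up, the work surface at z = 0. Lengths are in m, angles in rad, forces in N, time in s.
With the tool pointing down it reaches from about 0.4 to 0.825 m from the base axis. Payload 7 kg.
Tool frame: the origin (TCP) lies on the centre line of the jaws, within the pads' length; the fingertips stand arm.tip_reach ahead of it and the grasp point (between the pads) lies 5 mm behind it (arm.tip_reach is the distance from the TCP to the fingertips, in m); z points along the fingers, y is the line along which they close (so a half turn about z gives the same grasp; the last joint's range is limited). The gripper opens to 88 mm and grips with 3 to 60 N. Pads are 19 mm wide; open, the fingers measure 130 mm over their backs; the gripper's body (78 mm by 193 mm) begins 47 mm behind the grasp point.
Start: joints at [1.63, 0.359, 0.012, 0, -1.224, -0.288], TCP at [0.153, 0.657, 0.241] pointing down, gripper open.
Joint ranges: [-3.07, 3.07], [-1.43, 2.12], [-1.02, 1.25], [-3.03, 1.67], [-3.05, -0], [-3.03, 3.03]. Speed limits (rad/s): [2.39, 2.39, 3.01, 3.14, 3.14, 3.14].

## Interface

Orientations are given as [roll, pitch, yaw] about the fixed x, y, z axes, in that order (R = Rz(yaw) Ry(pitch) Rx(roll)).
In Python, from station import status, optics, order, arm gives the robot as it stands. The module is installed in compiled form; this text tells all that it offers.
- The arm moves only by the shell command python3 -m jog 'ROWS' [FORCE]. ROWS is JSON, a list of rows, each a list of 3 entries, a list of its own where there are three numbers: the gripper command: -1 is shut, 1 is fully open, values between are in proportion, then the shift along the tool's x, y, z in mm, then the turn about the tool's z in rad. A call has 1 to 20 rows; each row is the pose to reach, as a shift and turn from the pose commanded when the call began, along the tool's axes at that moment; what a row does not reach only later rows make up. A row lasts 1/8 s, in which the tool goes at most 62.5 mm and 10.7 degrees, less where a joint would pass 70% of its speed; a pose out of reach is approached as far as the arm can. A call with a gripper value outside its range is refused whole. The fingers move at their own pace and stop on an object; FORCE is the grip in N (left out, the last holds). Time passes only in rows, so rows that repeat a pose let the fingers close. It gives the time, the measured TCP pose, the force, the opening and the grip force at its end, in the units of the state.
- status.get_state(): the state, without advancing time (a new reading comes with each control period).
- optics.grab_frame(name): name is "scene" or "top"; returns a dict with "color" (384x512x3 uint8, red, green, blue), "mtx" (3x3 intrinsics, pixels), "cam_to_world" (4x4, takes a point from camera to world coordinates). Camera axes: x right, y down, z forward; pixel columns grow to the right and rows downward; lengths in m; the calibration is good to about 2 mm. A picture is of the moment at which its call begins. There is no depth.
- order.job_done(): hands the job in; it is judged then, once.
The state is a dict: "t": time; "q": joint angles; "qd": joint speeds; "joint_efforts": joint torques, N m; "eef_pos": TCP position; "ee_rot": TCP orientation; "force": force on the tool from outside, world axes, zero at the start; "moment": the same for the moment, N m; "width": finger opening in m; "gripper_force": force on a finger pad.
Only numpy, scipy, OpenCV 4.12 (cv2) and the standard library are available. Lean on these libraries where they do the work, as an engineer would, in place of code of your own. Each camera call takes 0.05 s, during which the arm holds its last target. There are 200 camera calls.

## Task

I want to plug my charger in with the power off: press the power strip's rocker switch over to off, then show me the strip's one free socket by holding your fingertips straight above its middle, about two centimetres over it. Stay there for two seconds without touching the socket and finish still pointing at it. Do not touch the adapters that are plugged in, and leave the mouse, jar, bottle cap and marker where they are.

Things in the scene. Friction and masses are not known exactly. Their poses are not given: they have to be found in the camera images.
- strip: Grey power strip fixed to the desk, 56 wide (its x) x 364 mm long (its y), steel lugs at the ends, flat top 40 mm above the desk. Origin: centre of its underside; z up. Rocker switch near its -y end (pivot at y = -145 mm), then five sockets on its centre line at y = -80, -24, 32, 88, 144 mm: four hold plug-in adapters, one is free; which one differs from time to time.
- rocker (a joint): Grey rocker switch, 22 wide x 34 mm long along the strip, in a black 2 mm high bezel. Value: tilt in rad. 0 = on (starts within 0.03 of it): inner half (next to the sockets) level, outer half (towards the strip's -y end) sloping up 6 mm. 0.35 = off: outer half level, 3 mm above the strip's top. Stiff (about 4 N at its end); stays at any tilt, so press the outer half right down until level.
- rocker_raised_end (a point): Point on the upper surface of the rocker's outer half, 12 mm from the pivot; moves with the rocker: 47 mm above the desk when on, 43 mm when off. Press straight down here for off (the half ends 5 mm farther out, the 40 mm high strip top and end cap lie beyond).
- socket_face (a point): Centre of the face of the free socket: a bare white square outlet face, 36 x 36 mm, with two dark slots and a round earth hole, lying level 41.5 mm above the desk. z up. Neighbouring sockets are 56 mm away along the strip.
- free_socket: The free socket's white outlet face; origin at the centre of its underside, 40 mm above the desk.
- cube_charger: White cube charger, 30 x 30 mm and 30 mm high, plugged into a socket; fixed. Origin on the strip's top under it (40 mm above the desk); its top is 72 mm above the desk.
- block_adapter: Black block adapter with a pale panel, 62 (across the strip) x 36 (along it) x 27 mm high, plugged in; fixed. Origin as for the cube; its body is centred 6 mm towards the strip's -x; top 69 mm above the desk.
- round_timer: Round white plug-in timer with a grey dial and a bar on top, 37 mm across, plugged in; fixed. Origin as for the cube; top 72 mm above the desk.
- twin_charger: Black twin charger, 44 (across the strip) x 28 (along it) x 24 mm high, plugged in; fixed. Origin as for the cube; top 66 mm above the desk.
- mouse: Black computer mouse, 104 x 62 x 34 mm, loose on the desk. Origin: centre of its underside.
- jar: White-capped jar, 52 mm across, 70 mm high, standing loose on the desk. Origin: centre of its underside.
- bottle_cap: Orange open screw-cap ring, 48 mm across, 20 mm high, lying loose. Origin: centre of its underside.
- marker: Marker pen with a blue cap, 120 mm long (its x), 14 mm thick, lying loose. Origin: underside, near its middle.

How it is judged:
By the outcome, as a careful person would: the job done as asked, in the order asked, and still so for the second after the job is handed in, with the robot touching nothing.
It also fails if it takes over 38 s, if anything falls off the work surface, if the arm or the gripper's body presses on something with over 40 N, if the wrist force passes 120 N, or if a joint passes its speed limit or range.

## Working session

There is one attempt and no reset: what is moved stays moved. The work goes in short steps, Python scripts to look and compute and a shell command to move; the robot and the scene stay as the last step left them, time stands still between calls to the robot, and variables do not carry over. Pictures are saved under pics/ and viewed, at most 10 in all, crops included, and the job is handed in when it is done.

```bash
mkdir -p pics; python3 - <<'E'
from station import status, optics, order, arm
import cv2, numpy as np
for n in("top","scene"):
    f=optics.grab_frame(n); np.savez("pics/"+n,**f)
    cv2.imwrite(f"pics/{n}0.png",f["color"][...,::-1])
    print(n,f["mtx"].round(1).tolist(),f["cam_to_world"].round(3).tolist())
s=status.get_state();print(s["t"],s["eef_pos"],s["ee_rot"],s["width"],arm.tip_reach)
E
```

```text
top [[482.7, 0.0, 247.0], [0.0, 482.7, 194.3], [0.0, 0.0, 1.0]] [[0.004, -0.984, 0.179, 0.392], [-1.0, -0.002, 0.013, 0.016], [-0.013, -0.18, -0.984, 0.955], [0.0, 0.0, 0.0, 1.0]]
scene [[417.5, 0.0, 249.9], [0.0, 417.5, 192.0], [0.0, 0.0, 1.0]] [[-0.568, 0.439, -0.696, 1.078], [0.823, 0.325, -0.466, 0.332], [0.022, -0.838, -0.545, 0.453], [0.0, 0.0, 0.0, 1.0]]
0.1 [0.15303327 0.65701606 0.23974787] [ 3.14015429e+00 -1.60456950e-04 -2.28900008e-01] 0.08799166321126078 0.014
```

View pics/top0.png

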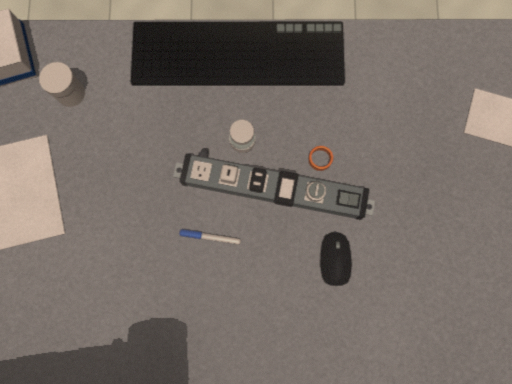

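View pics/scene0.png

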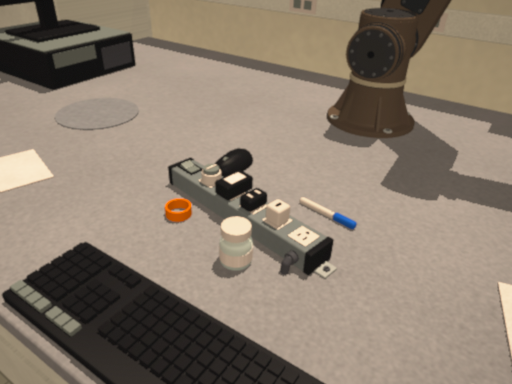

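The top view shows the strip running from about (180,170) to (370,207). The free socket is at about (201,171), at the far end from the rocker at about (348,199). Next I'll enlarge the strip and measure both.

```bash
cat > h.py <<'E'
import numpy as np
def ray(f,u,v,z):
    K=f["mtx"];T=f["cam_to_world"]
    d=T[:3,:3]@np.linalg.solve(K,[u,v,1.]);o=T[:3,3]
    return o+d*(z-o[2])/d[2]
def proj(f,p):
    T=f["cam_to_world"];c=T[:3,:3].T@(np.array(p)-T[:3,3]);c=f["mtx"]@c
    return c[:2]/c[2]
E
python3 - <<'E'
import numpy as np,cv2
from h import *
from scipy import ndimage as nd
t=dict(np.load("pics/top.npz"));s=dict(np.load("pics/scene.npz"))
c=t["color"]
a=cv2.resize(c[145:225,170:380],None,fx=3.8,fy=3.8,interpolation=cv2.INTER_CUBIC)
b=cv2.resize(s["color"][145:285,155:345],None,fx=2,fy=2,interpolation=cv2.INTER_CUBIC)
im=np.zeros((600,800,3),np.uint8);im[:a.shape[0],:a.shape[1]-0][:,:800]=a[:,:800];im[310:310+b.shape[0],:b.shape[1]]=b
cv2.imwrite("pics/crop.png",im[...,::-1])
def blob(f,x0,y0,x1,y1,thr=150):
    g=f["color"][y0:y1,x0:x1].min(2)>thr
    g=nd.binary_fill_holes(g)
    l,n=nd.label(g);k=1+np.argmax(nd.sum(g,l,range(1,n+1)))
    p=np.argwhere(l==k)[:,::-1]+[x0,y0]
    r=cv2.minAreaRect(p.astype(np.float32));return r,p.mean(0),len(p)
for f,bx in((t,(188,158,215,186)),(s,(285,222,322,250))):
    r,m,n=blob(f,*bx);print(r,m,n,ray(f,*m,.0415).round(4),ray(f,*r[0],.0415).round(4))
E
```

```text
((200.90383911132812, 169.98077392578125), (16.669870376586914, 16.081523895263672), 11.309932708740234) [201.3        169.51818182] 220 [0.6071 0.1176 0.0415] [0.6062 0.1184 0.0415]
((302.95587158203125, 235.0735321044922), (26.753780364990234, 16.29236602783203), 30.963754653930664) [303.24712644 235.36206897] 348 [0.6059 0.118  0.0415] [0.6055 0.1172 0.0415]
```

View pics/crop.png

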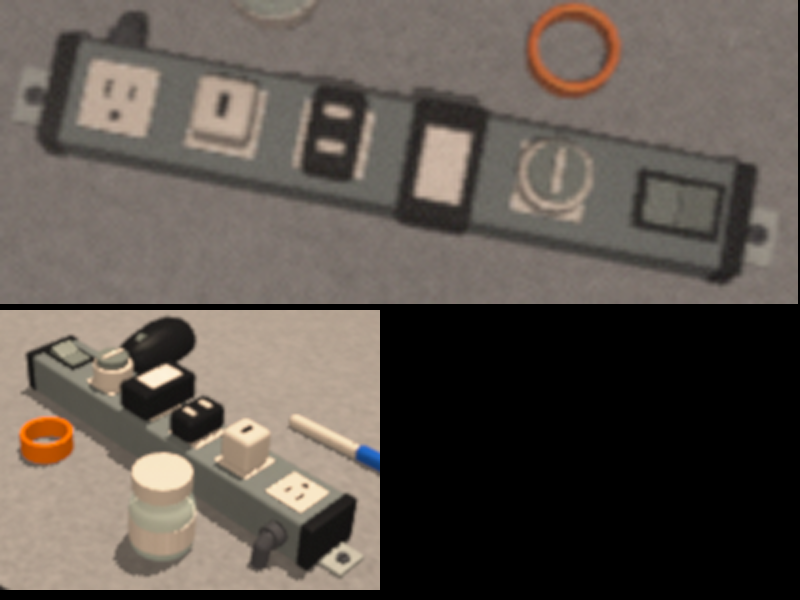

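```bash
python3 - <<'E'
import numpy as np
from h import *
from station import status
from scipy.spatial.transform import Rotation as R
t=dict(np.load("pics/top.npz"));s=dict(np.load("pics/scene.npz"))
cr=lambda x,y:(170+(x+.5)/3.8-.5,145+(y+.5)/3.8-.5)
cs=lambda x,y:(155+(x+.5)/2-.5,145+(y-310+.5)/2-.5)
S=np.mean([ray(t,*cr(119,98),.0415),ray(t,201.3,169.5,.0415),ray(s,303.1,235.2,.0415)],0)
Pt=ray(t,*cr(680,205),.042);Ps=ray(s,*cs(71,353),.042)
P=(Pt+Ps)/2
print("S",S,"Pt",Pt,"Ps",Ps,np.linalg.norm(S-Pt),np.linalg.norm(S-Ps))
# check of socket spacing: other corner lugs
d=(S-P)[:2];d/=np.linalg.norm(d);M=(S+P)[:2]/2   # strip y=-0.5 in middle
S2=M+.1445*d;P2=M-.1445*d;press=P2-.013*d
yaw=np.arctan2(-d[1],-d[0]);print("d",d,"yaw of -d",yaw,"S",S2,"piv",P2,"press",press)
for f in(t,s):print("reproj",[proj(f,(*p,.042)).round(1).tolist() for p in(S2,P2)])
st=status.get_state();Rm=R.from_euler("xyz",st["ee_rot"]).as_matrix();p=st["eef_pos"]
for w in((.5,.4,.24),(*press,.16),(*press,.08)):print(w,(Rm.T@(np.array(w)-p)*1000).round(1))
print("turn",-(yaw-st["ee_rot"][2]))
E
```

```text
S [0.60602964 0.11782288 0.0415    ] Pt [ 0.55020376 -0.16592246  0.042     ] Ps [ 0.54738281 -0.16745235  0.042     ] 0.28918540128938847 0.29124158041181963
d [0.19722363 0.98035853] yaw of -d -1.7693214441891927 S [0.60591028 0.11722955] piv [ 0.54891265 -0.16609407] press [ 0.54634874 -0.17883873]
reproj [[201.5, 170.1], [348.7, 199.2]]
reproj [[302.9, 234.9], [190.3, 166.8]]
(0.5, 0.4, 0.24) [3.962e+02 1.716e+02 1.000e-01]
(np.float64(0.5463487428380981), np.float64(-0.1788387270380476), 0.16) [572.7 724.7  80.9]
(np.float64(0.5463487428380981), np.float64(-0.1788387270380476), 0.08) [572.7 724.6 160.9]
turn 1.540421436018626
```

```bash
python3 -m jog '[[-1,[57,25,0],0.17],[-1,[113,49,0],0.34],[-1,[170,74,0],0.5],[-1,[226,98,0],0.67],[-1,[283,122,0],0.84],[-1,[340,147,0],1.0],[-1,[396,172,0],1.17],[-1,[414,227,0],1.34],[-1,[431,282,0],1.54],[-1,[449,338,0],1.54],[-1,[467,393,0],1.54],[-1,[484,448,0],1.54],[-1,[502,504,0],1.54],[-1,[520,559,0],1.54],[-1,[537,614,20],1.54],[-1,[555,670,50],1.54],[-1,[573,725,81],1.54],[-1,[573,725,81],1.54],[-1,[573,725,81],1.54],[-1,[573,725,81],1.54]]' 20
python3 - <<'E'
from station import status,optics
import cv2,numpy as np
s=status.get_state();print(s["t"],s["eef_pos"],s["ee_rot"],s["q"],s["width"],s["force"])
f=optics.grab_frame("scene");np.savez("pics/s1",**f)
t=optics.grab_frame("top")
cv2.imwrite("pics/s1.png",cv2.resize(np.hstack([f["color"][60:260,120:320],t["color"][120:320,250:450]]),None,fx=2,fy=2,interpolation=cv2.INTER_CUBIC)[...,::-1])
E
```

```text
t: 2.6
eef_pos: [0.5473, -0.1778, 0.1604]
ee_rot: [-3.14, 0.0, -1.768]
force: [-0.4, 0.5, -0.8]
width: 0.0008
gripper_force: 0.0
2.6 [ 0.5472634  -0.17775461  0.1603929 ] [-3.14032026e+00  2.09063508e-04 -1.76764485e+00] [ 2.58272536e-02  2.61003095e-01 -3.22978776e-01  9.24861060e-05
 -9.85527313e-01 -2.22726955e-01] 0.0008355770963031815 [-0.36823049  0.48022229 -0.7636535 ]
```

View pics/s1.png

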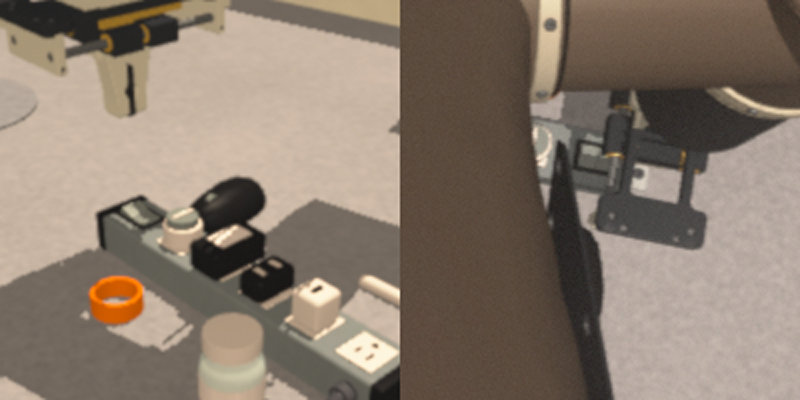

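The fingers are shut and hang over the rocker: fingertip at (125,105) and rocker at (140,210) in the crop. I'll descend and press slowly.

```bash
python3 -m jog '[[-1,[0,0,30],0],[-1,[0,0,60],0],[-1,[0,0,80],0],[-1,[0,0,90],0],[-1,[0,0,94],0],[-1,[0,0,97],0],[-1,[0,0,99],0],[-1,[0,0,100],0],[-1,[0,0,101],0],[-1,[0,0,102],0],[-1,[0,0,102],0]]'
```

```text
t: 4.08
eef_pos: [0.547, -0.1788, 0.0576]
ee_rot: [-3.141, 0.0, -1.769]
force: [0.7, -2.2, 2.4]
width: 0.0005
gripper_force: 1.5
```

```bash
python3 -m jog '[[-1,[0,0,0.5],0],[-1,[0,0,1],0],[-1,[0,0,1.5],0],[-1,[0,0,1.5],0]]'
```

```text
t: 4.58
eef_pos: [0.5471, -0.1788, 0.0571]
ee_rot: [-3.141, -0.0, -1.768]
force: [-2.3, -2.1, 12.9]
width: 0.0004
gripper_force: 6.3
```

```bash
python3 -m jog '[[-1,[0,0,-10],0],[-1,[0,0,-40],0],[-1,[0,0,-90],0],[-1,[0,0,-110],0],[-1,[0,0,-110],0],[-1,[0,0,-110],0]]'
python3 - <<'E'
from station import status,optics
import cv2,numpy as np
from scipy.spatial.transform import Rotation as R
f=optics.grab_frame("scene")["color"]
o=np.load("pics/s1.npz")["color"]
c=lambda a:cv2.resize(a[150:190,160:220],None,fx=6,fy=6,interpolation=cv2.INTER_CUBIC)
cv2.imwrite("pics/s2.png",np.hstack([c(o),c(f)])[...,::-1])
s=status.get_state();Rm=R.from_euler("xyz",s["ee_rot"]).as_matrix()
print(s["eef_pos"],Rm.T@(np.array([.6059,.1172,.0755])-s["eef_pos"])*1000)
E
```

```text
t: 5.32
eef_pos: [0.5459, -0.1783, 0.1652]
ee_rot: [3.14, 0.0, -1.769]
force: [0.1, -0.4, 0.1]
width: 0.0004
gripper_force: 0.0
[ 0.5458628  -0.17839017  0.16484492] [-301.6152518    -0.85768886   89.37579557]
```

View pics/s2.png

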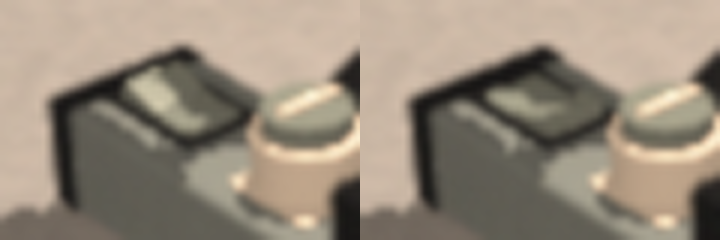

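The rocker's shading changed: the bright raised half on the left at (150,90) is now flat and dark at (520,100). The press also hit a hard stop at 43 mm. Next I'll go over to the socket at height and look again at both places.

```bash
python3 -m jog '[[-1,[-50,0,0],0],[-1,[-100,0,0],0],[-1,[-150,0,0],0],[-1,[-200,0,0],0],[-1,[-250,0,0],0],[-1,[-302,-1,0],0],[-1,[-302,-1,0],0],[-1,[-302,-1,20],0],[-1,[-302,-1,40],0],[-1,[-302,-1,40],0],[-1,[-302,-1,40],0]]'
python3 - <<'E'
from station import status,optics
import cv2,numpy as np
from scipy.spatial.transform import Rotation as R
f=optics.grab_frame("scene")["color"];t=optics.grab_frame("top")["color"]; t0=np.load("pics/top.npz")["color"]
r=lambda a,k:cv2.resize(a,None,fx=k,fy=k,interpolation=cv2.INTER_CUBIC)
im=np.zeros((590,800,3),np.uint8)
a=r(f[100:260,160:360],3);im[:290,:][:, :0]
im=np.zeros((600,800,3),np.uint8);im[:480,:600]=a
for i,x in enumerate((t0[180:220,325:375],t[180:220,325:375],f[150:190,160:210])):
    b=r(x,4);im[160*i:160*i+160,600:800]=b
cv2.imwrite("pics/s3.png",im[...,::-1])
s=status.get_state();Rm=R.from_euler("xyz",s["ee_rot"]).as_matrix()
print(s["eef_pos"],Rm.T@(np.array([.6059,.1172,.0755])-s["eef_pos"])*1000)
E
```

```text
t: 6.75
eef_pos: [0.6073, 0.1168, 0.1263]
ee_rot: [3.141, -0.0, -1.769]
force: [0.5, -0.3, -0.8]
width: 0.0006
gripper_force: 0.0
[0.60758093 0.11712489 0.12684453] [ 0.28294514  1.70986132 51.34285124]
```

View pics/s3.png

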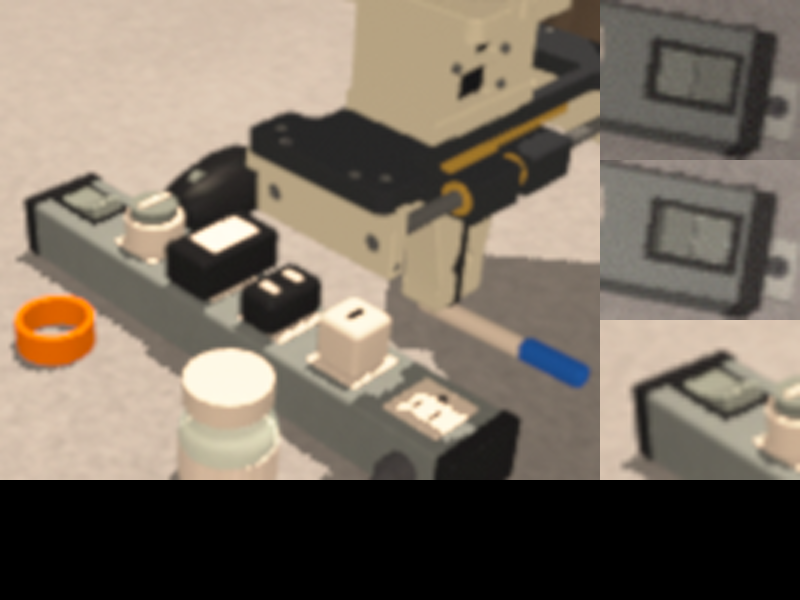

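The scene view shows the fingers high above the free socket. In the insets the rocker now has its outer half level and its inner half raised, so it's off. I'll go down to 20 mm above the face and hold.

```bash
python3 -m jog '[[-1,[0,1.5,20],0],[-1,[0,1.5,38],0],[-1,[0,1.5,47],0],[-1,[0,1.5,51],0],[-1,[0,1.5,51],0],[-1,[0,1.5,51],0],[-1,[0,1.5,51],0]]'
python3 - <<'E'
from station import status,optics
import cv2,numpy as np
from h import proj
f=optics.grab_frame("scene");im=cv2.resize(f["color"],None,fx=1.5,fy=1.5)
s=status.get_state();p=s["eef_pos"]-[0,0,.014];print(p,s["t"],proj(f,p)*1.5,proj(f,[.6059,.1172,.0415])*1.5)
cv2.imwrite("pics/s4.png",im[...,::-1])
E
```

```text
t: 7.72
eef_pos: [0.6059, 0.1176, 0.0756]
ee_rot: [-3.141, 0.0, -1.769]
force: [-0.0, 1.0, -0.3]
width: 0.0003
gripper_force: 0.0
[0.60587197 0.11761434 0.06148935] 7.775 [456.35885796 337.68660095] [454.2215207  352.77713295]
```

View pics/s4.png

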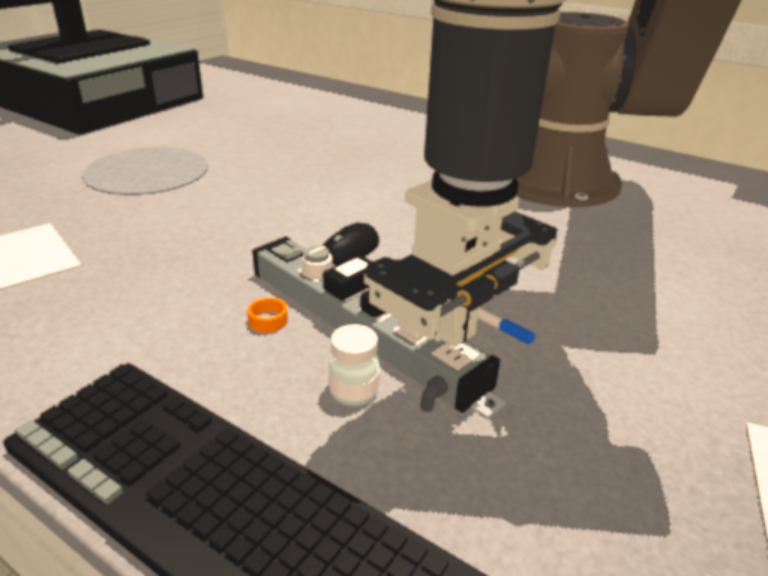

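The fingertips end at about (456,338), straight above the socket centre at (454,353). The other objects haven't moved. I'll hold for 2.5 s and then hand in.

```bash
python3 -m jog '[[-1,[0,0,0],0],[-1,[0,0,0],0],[-1,[0,0,0],0],[-1,[0,0,0],0],[-1,[0,0,0],0],[-1,[0,0,0],0],[-1,[0,0,0],0],[-1,[0,0,0],0],[-1,[0,0,0],0],[-1,[0,0,0],0],[-1,[0,0,0],0],[-1,[0,0,0],0],[-1,[0,0,0],0],[-1,[0,0,0],0],[-1,[0,0,0],0],[-1,[0,0,0],0],[-1,[0,0,0],0],[-1,[0,0,0],0],[-1,[0,0,0],0],[-1,[0,0,0],0]]'
python3 -c "
from station import order;print(order.job_done())"
```

```text
t: 10.28
eef_pos: [0.6057, 0.1175, 0.0751]
ee_rot: [-3.142, 0.0, -1.769]
force: [0.3, 0.4, 0.5]
width: 0.0005
gripper_force: 0.0
the job is handed in; nothing more can be done
None
```

I pressed the rocker down to its stop at the off height, then held the shut fingertips about 2 cm above the middle of the free socket for 2.5 s; they are still pointing there, and I handed the job in at about 10.3 s.

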